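# Count to the third gap of the tea caddy and push the carton in

## Task

Close the fingers and run a fingertip lightly along the top of the tea caddy's rail to count the gaps, starting over the gap nearest the kettle (it counts as the first, although it is filled), without a break until you are over the third gap. Then push the green carton lengthwise along the table into that third gap, under the rail and fully home against the back stop. Never pick the carton up or tip it, and leave everything else where it stands.

Things in the scene. Friction and masses are not known exactly. Their poses are not given: they have to be found in the camera images.
- rack: Fixed wooden caddy: a row of six 42 mm gaps, open to front and top, between seven dividers 4 mm thick, 50 mm tall. Origin at table level, mid-row; x points away from the robot into the gaps, y along the row. Gap centres at y = +-23, +-69, +-115 mm; mouths (front ends of dividers) at x = -30 mm, inner face of the back stop (46 mm tall) at x = +30 mm. The table is the gaps' floor.
- rail: Smooth dark steel rail along y over the mouths of all six gaps, brass inlay over each gap; 280 long, 14 wide, 8 mm high, at rack x = -20 mm. Origin at its centre: its top is 4 mm above, 66 mm over the table, its underside 58 mm over the table. Sprung: it gives downward from about 2 N and stops 6 mm lower at about 7 N.
- carton: The green tea carton to push: loose rigid box 80 long (x), 34 wide (y), 44 mm high, about 90 g, lying on the table in front of the rack, either end may lead. Origin at the centre of its underside. When home, its leading face touches the back stop, its origin is at rack x = -10 mm and its rear end stands 20 mm out of the mouth.
- kettle: Steel electric kettle with black base, lid and handle (handle to the back), 148 mm across and 210 mm tall, standing beyond one end of the rack (either end). Origin at the centre of its underside.
- bottle: Clear water bottle with green cap, 66 mm across, 230 mm tall, standing beyond the other end of the rack. Origin at the centre of its underside.
- mug: White mug, 76 mm across, 85 mm tall. Origin at the centre of its underside.
- jar: Amber sugar jar with brass-coloured cap, 64 mm across, 80 mm tall. Origin at the centre of its underside.
- remote: Black television remote, 150 x 42 x 18 mm. Origin at the centre of its underside.
- carton_orange: Orange tea carton, 80 x 34 x 44 mm, already in an end gap of the rack. Origin at the centre of its underside.
- carton_blue: Blue tea carton, 80 x 34 x 44 mm, already in the other end gap. Origin at the centre of its underside.
Not all that is in view belongs to the job. Several things have the shape of the carton; the one meant has the colours described above.

How it is judged:
By the outcome, as a careful person would: the job done as asked, in the order asked, and still so for the second after the job is handed in, with the robot touching nothing.
It also fails if it takes over 64 s, if anything falls off the work surface, if the arm or the gripper's body presses on something with over 40 N, if the wrist force passes 120 N, or if a joint passes its speed limit or range.

## Robot

A 7-joint arm with a two-finger parallel gripper is mounted at the origin on the work surface. World frame = base frame: x ahead of the robot, y to its left, z up, the work surface at z = 0. Lengths are in m, angles in rad, forces in N, time in s.
With the tool pointing down it reaches from about 0.4 to 0.875 m from the base axis. Payload 19.3 kg.
Tool frame: the origin (TCP) lies between the finger pads; the fingertips stand 17 mm ahead of it and the grasp point (between the pads) lies 2 mm behind it (bot.finger_overhang is the distance from the TCP to the fingertips, in m); z points along the fingers, y is the line along which they close (so a half turn about z gives the same grasp; the last joint's range is limited). The gripper opens to 85 mm and grips with 20 to 120 N. Pads are 22 mm wide; open, the fingers measure 114 mm over their backs; the gripper's body (76 mm by 85 mm) begins 54 mm behind the grasp point. The pads swing forward as they close: fully open they stand 13 mm farther back than shut.
Start: joints at [1.237, 0.521, -0.036, 1.599, 0.021, 1.021, -0.113], TCP at [0.163, -0.603, 0.248] pointing down, gripper open.
Joint ranges: [-2.91, 2.91], [-0.3, 2.13], [-1.5, 1.42], [0.17, 2.43], [-1.26, 4.41], [0.16, 1.93], [-2.52, 2.52]. Speed limits (rad/s): [1.89, 1.89, 2.39, 2.39, 3.01, 3.01, 3.01].

## Interface

Orientations are given as [roll, pitch, yaw] about the fixed x, y, z axes, in that order (R = Rz(yaw) Ry(pitch) Rx(roll)).
In Python, from workcell import observe, grab_frame, bot gives the robot as it stands.
- The arm moves only by the shell command python3 -m crank 'ROWS' [FORCE]. ROWS is a JSON object of lists of equal length, an entry for each row: "linear": the shift along the world's x, y, z each as a share of 0.25 m, from -1 to 1, a list of three; "delta_rot": the turn, a rotation vector about the world's x, y, z each as a share of 30 degrees, from -1 to 1, a list of three; "fingers": the opening, from -1 (shut) to 1 (fully open). In form: {"linear": [[dx, dy, dz], ...], "delta_rot": [[rx, ry, rz], ...], "fingers": [fingers, ...]}. A call has 1 to 5 rows; each row is the pose to reach, as a shift and turn from the pose commanded when the call began; what a row does not reach only later rows make up. A row lasts 1/10 s, in which the tool goes at most 50 mm and 8.59 degrees, less where a joint would pass 70% of its speed; a pose out of reach is approached as far as the arm can. A call with a number of a shift or a turn outside -1 to 1 is refused whole. A call with a gripper value outside its range is refused whole. The fingers move at their own pace and stop on an object; FORCE is the grip in N (left out, the last holds). Time passes only in rows, so rows that repeat a pose let the fingers close. It gives the time, the measured TCP pose, the force, the opening and the grip force at its end, in the units of the state.
- observe(): the state, without advancing time (a new reading comes with each control period).
- grab_frame(name): name is "scene" or "top" or "wrist"; returns a dict with "image" (480x640x3 uint8, red, green, blue), "mtx" (3x3 intrinsics, pixels), "k1" (the pictures are not rectified: a ray, as slopes to the right and down, at radius r is drawn at 1 + k1 r^2 times it, then the intrinsics apply), "xyz" and "orientation" of the camera in the world. Camera axes: x right, y down, z forward; pixel columns grow to the right and rows downward; lengths in m; the calibration is good to about 2 mm. A picture is of the moment at which its call begins. There is no depth.
- bot.job_done(): hands the job in; it is judged then, once.
The state is a dict: "clock": time; "qpos": joint angles; "qd": joint speeds; "joint_efforts": joint torques, N m; "position": TCP position; "tool_rot": TCP orientation; "force": force on the tool from outside, world axes, zero at the start; "moment": the same for the moment, N m; "grip_width": finger opening in m; "finger_force": force on a finger pad.
Only numpy, scipy, OpenCV 4.12 (cv2) and the standard library are available. Lean on these libraries where they do the work, as an engineer would, in place of code of your own. Each camera call takes 0.05 s, during which the arm holds its last target. There are 200 camera calls.

## Working session

There is one attempt and no reset: what is moved stays moved. The work goes in short steps, Python scripts to look and compute and a shell command to move; the robot and the scene stay as the last step left them, time stands still between calls to the robot, and variables do not carry over. Pictures are saved under pics/ and viewed, at most 10 in all, crops included, and the job is handed in when it is done.

```bash
mkdir -p pics; ls
cat > h.py <<'E'
import numpy as np, cv2
from workcell import observe, grab_frame, bot
from scipy.spatial.transform import Rotation as Ro
def rot(o):
    o=np.array(o,float)
    return o if o.shape==(3,3) else Ro.from_euler('xyz',o).as_matrix()
def ray(f,u,v):
    m=np.array(f['mtx']);d=np.array([(u-m[0,2])/m[0,0],(v-m[1,2])/m[1,1]]);s=d.copy()
    for _ in range(20): s=d/(1+f['k1']*(s@s))
    return rot(f['orientation'])@np.array([s[0],s[1],1])
def plane(f,u,v,z):
    d=ray(f,u,v);c=np.array(f['xyz']);return c+d*(z-c[2])/d[2]
def proj(f,p):
    q=rot(f['orientation']).T@(np.array(p)-f['xyz']);s=q[:2]/q[2];s=s*(1+f['k1']*(s@s));m=np.array(f['mtx'])
    return m[0,0]*s[0]+m[0,2],m[1,1]*s[1]+m[1,2]
def save(f,n): cv2.imwrite('pics/'+n,cv2.cvtColor(f['image'],cv2.COLOR_RGB2BGR))
E
python3 - <<'E'
from h import *
import pickle
F={n:grab_frame(n) for n in('scene','top')}
for n,f in F.items():
    save(f,n+'.png'); print(n,f['mtx'],f['k1'],f['xyz'],f['orientation'])
pickle.dump(F,open('f.pkl','wb'))
print(observe())
E
```

```text
pics
scene [[575.65282174   0.         317.41062318]
 [  0.         575.65282174 241.38336329]
 [  0.           0.           1.        ]] -0.021974731245694618 [0.99084443 0.47836827 1.23650234] [-2.62227804  0.01506999  2.33737958]
top [[587.53591704   0.         326.7044371 ]
 [  0.         587.53591704 243.06069817]
 [  0.           0.           1.        ]] -0.003403792563079728 [0.28242125 0.00924004 1.3961146 ] [-2.95256263 -0.00871198 -1.56100222]
{'clock': 0.1, 'qpos': array([ 1.23681107,  0.5219405 , -0.03630301,  1.59991989,  0.02119993,
        1.02107594, -0.11278759]), 'qd': array([-0.00077995, -0.00170602,  0.00075574, -0.00086027,  0.00011015,
        0.00075803,  0.0005315 ]), 'joint_efforts': array([ 4.28119150e-03, -9.28494787e+01,  1.98390216e+00, -3.70528615e+01,
        1.79501460e-02,  5.49072545e-03,  1.22555894e-04]), 'position': array([ 0.16284921, -0.60314038,  0.24780335]), 'tool_rot': array([-3.14063696e+00,  7.72605478e-05,  2.63764954e-01]), 'force': array([-0.25072177, -0.09373818,  0.44137519]), 'moment': array([-0.01174726, -0.01979538, -0.06772616]), 'finger_force': 0.0, 'grip_width': 0.08530062691092724}
```

View pics/top.png

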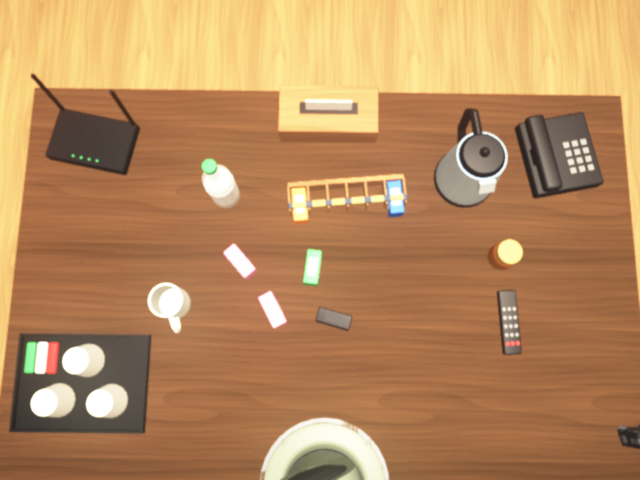

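View pics/scene.png

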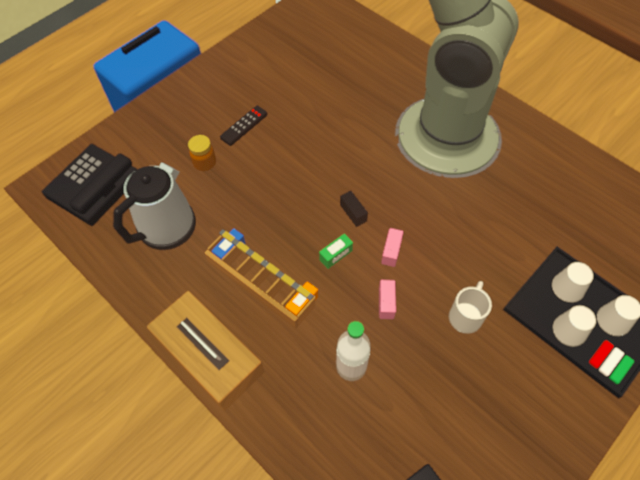

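The top view shows the rack at about (347,195). The blue carton (396,197) fills the end gap by the kettle (470,170), and the orange one (299,203) is at the bottle end (220,185). 

Carton candidates in the top view:
- green box at (313,267)
- green packet on the tray at (30,357)
- pink boxes at (240,261) and (272,309)
- black box at (334,318)

By colour and size I choose (313,267), and I'll check it in a crop.

Run:
```python
from h import *
import pickle
F=pickle.load(open('f.pkl','rb'))
def blobs(f,lo,hi,box,mina=8):
    h=cv2.cvtColor(f['image'],cv2.COLOR_RGB2HSV);m=cv2.inRange(h,lo,hi)
    k=np.zeros_like(m);x0,y0,x1,y1=box;k[y0:y1,x0:x1]=m[y0:y1,x0:x1]
    c,_=cv2.findContours(k,cv2.RETR_EXTERNAL,cv2.CHAIN_APPROX_NONE)
    return [q for q in c if cv2.contourArea(q)>=mina]
for n,gb,ib in(('top',(295,240,335,295),(280,170,415,225)),('scene',(315,230,358,270),(200,225,325,325))):
    f=F[n]
    for c in blobs(f,(45,80,60),(85,255,255),gb):
        r=cv2.minAreaRect(c);b=cv2.boxPoints(r)
        print(n,'green',np.round(r[0]),cv2.contourArea(c),[np.round(plane(f,*p,0.044)[:2],4) for p in b])
        print(' ctr',plane(f,*r[0],0.044))
    for nm,lo,hi in(('brass',(18,60,90),(35,255,255)),('blue',(100,100,60),(125,255,255))):
        for c in blobs(f,lo,hi,ib):
            r=cv2.minAreaRect(c);print(n,nm,np.round(r[0]),np.round(r[1],1),cv2.contourArea(c),np.round(plane(f,*r[0],.066),4))
a=cv2.resize(F['top']['image'][165:300,270:430],None,fx=4,fy=4,interpolation=cv2.INTER_CUBIC)
cv2.imwrite('pics/crop.png',a[:,:,::-1])
```

```text
top green [310. 279.] 16.0 [array([0.4493, 0.0599]), array([0.4746, 0.052 ]), array([0.463 , 0.0164]), array([0.4378, 0.0244])]
 ctr [0.45615897 0.03819169 0.044     ]
top brass [318. 202.] [ 7. 14.] 84.5 [0.6332 0.0214 0.066 ]
top brass [338. 201.] [ 7.7 13.5] 83.5 [ 0.6368 -0.0253  0.066 ]
top brass [358. 200.] [ 7. 13.] 80.5 [ 0.6416 -0.0709  0.066 ]
top brass [378. 198.] [ 7. 13.] 80.5 [ 0.6446 -0.1177  0.066 ]
top brass [397. 196.] [ 5. 12.] 31.0 [ 0.65   -0.1635  0.066 ]
top brass [346. 193.] [ 38.6 117.5] 858.5 [ 0.6574 -0.0448  0.066 ]
top blue [395. 212.] [14.7  9.1] 40.5 [ 0.612  -0.1578  0.066 ]
scene green [335. 250.] 496.5 [array([0.54  , 0.0127]), array([0.4487, 0.0221]), array([0.4605, 0.068 ]), array([0.5502, 0.0579])]
 ctr [0.50035079 0.04029452 0.044     ]
scene brass [205. 319.] [29.7 14.8] 220.5 [ 0.8298 -0.0415  0.066 ]
scene brass [288. 297.] [ 1.7 18.4] 18.5 [0.6686 0.0518 0.066 ]
scene brass [302. 297.] [20.  33.3] 304.0 [0.6484 0.0756 0.066 ]
scene brass [287. 279.] [13.4  8.5] 98.5 [0.6389 0.0203 0.066 ]
scene brass [257. 274.] [ 1.4 17. ] 17.5 [ 0.677  -0.0391  0.066 ]
scene brass [272. 268.] [14.1  8.3] 95.5 [ 0.6434 -0.0245  0.066 ]
scene brass [251. 264.] [13.4 26.9] 104.5 [ 0.669  -0.0687  0.066 ]
scene brass [256. 277.] [112.2  23.2] 359.5 [ 0.6837 -0.0344  0.066 ]
scene brass [242. 247.] [13.4  8. ] 85.5 [ 0.6516 -0.1161  0.066 ]
scene brass [222. 243.] [12.7 24. ] 74.5 [ 0.6781 -0.16    0.066 ]
scene blue [223. 248.] [11.3 19.8] 90.0 [ 0.6854 -0.1482  0.066 ]
scene blue [238. 235.] [15.6  6.4] 66.0 [ 0.6385 -0.1469  0.066 ]
```

View pics/crop.png

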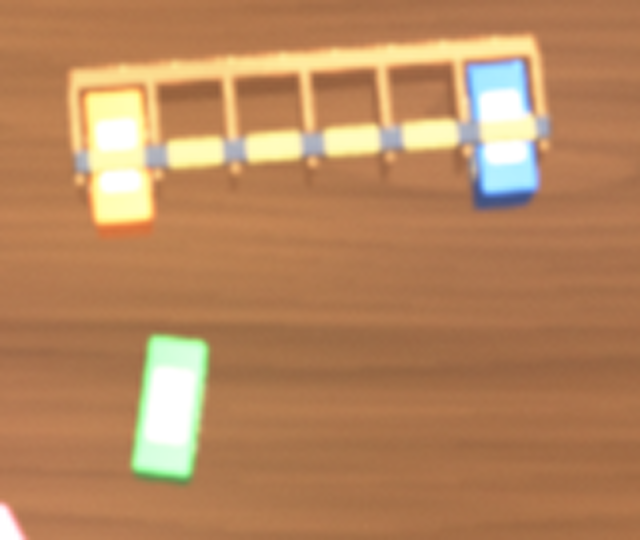

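Run:
```python
from h import *
import pickle
F=pickle.load(open('f.pkl','rb'));t,s=F['top'],F['scene']
print('kettle',plane(t,484,152,.21),plane(s,151,172,.21))
c=[plane(t,270+u/4,165+v/4,.044)[:2] for u,v in((150,337),(208,343),(190,478),(133,468))]
print(np.round(c,4),np.mean(c,0)); f=(c[0]+c[1]-c[2]-c[3])/2;print('len,yaw',np.hypot(*f),np.arctan2(f[1],f[0]))
for q in((240,261),(272,309),(334,318)):print(q,plane(t,*q,.044)[:2])
for n,p in(('blue',(508,128)),('orange',(118,157))):print(n,plane(t,270+p[0]/4,165+p[1]/4,.066))
R=Ro.from_euler('xyz',[-3.1406,0,.2638]).as_matrix();print(R)
w=grab_frame('wrist');o=observe();R=rot(o['tool_rot']);print('cam in tool',R.T@(np.array(w['xyz'])-o['position']),R.T@rot(w['orientation'])[:,2])
```

```text
kettle [ 0.71020073 -0.33106155  0.21      ] [ 0.70526469 -0.33188016  0.21      ]
[[0.526  0.0447]
 [0.5228 0.0108]
 [0.4434 0.0203]
 [0.4489 0.0533]] [0.48527314 0.03230417]
len,yaw 0.0787339676139615 -0.11525095613224545
(240, 261) [0.4964063  0.20130799]
(272, 309) [0.3858948  0.12387805]
(334, 318) [ 0.36686355 -0.01840494]
blue [ 0.64875324 -0.16346473  0.066     ]
orange [0.62848181 0.0645309  0.066     ]
[[ 9.65406097e-01  2.60750840e-01 -2.58835343e-04]
 [ 2.60750969e-01 -9.65405621e-01  9.58313670e-04]
 [ 2.71050543e-20 -9.92653427e-04 -9.99999507e-01]]
cam in tool [ 7.16743586e-02 -8.74492321e-05 -1.24495073e-01] [-0.28362245 -0.00122873  0.95893524]
```

The crop confirms the green carton at about (0.485, 0.032), yaw -0.115. The rack yaw is about +0.086. The first gap's rail point is near (0.648, -0.163) and the third's near (0.643, -0.0705). I'll move to hover near the first gap.

```bash
python3 -m crank '{"linear":[[0.12,0.14,0.05],[0.24,0.28,0.1],[0.36,0.42,0.15],[0.48,0.56,0.2],[0.6,0.7,0.2]],"delta_rot":[[0,0,-0.1],[0,0,-0.2],[0,0,-0.34],[0,0,-0.34],[0,0,-0.34]],"fingers":[-1,-1,-1,-1,-1]}' 30
python3 -m crank '{"linear":[[0.12,0.14,0],[0.24,0.28,0],[0.36,0.42,0],[0.48,0.56,0],[0.6,0.7,0]],"delta_rot":[[0,0,0],[0,0,0],[0,0,0],[0,0,0],[0,0,0]],"fingers":[-1,-1,-1,-1,-1]}'
python3 -m crank '{"linear":[[0.14,0.12,0],[0.28,0.2,-0.1],[0.42,0.28,-0.2],[0.56,0.36,-0.3],[0.68,0.36,-0.4]],"delta_rot":[[0,0,0],[0,0,0],[0,0,0],[0,0,0],[0,0,0]],"fingers":[-1,-1,-1,-1,-1]}'
python3 -c "
from workcell import observe;print(observe())"
```

```text
clock: 0.65
position: [0.3142, -0.4272, 0.2997]
tool_rot: [3.14, -0.001, 0.085]
force: [1.1, -0.3, 0.2]
grip_width: 0.0125
finger_force: 0.0
clock: 1.15
position: [0.4638, -0.2518, 0.2984]
tool_rot: [3.141, -0.0, 0.086]
force: [0.6, -1.0, 0.6]
grip_width: 0.0003
finger_force: 0.0
clock: 1.65
position: [0.6348, -0.1596, 0.197]
tool_rot: [-3.14, -0.0, 0.089]
force: [-0.3, 0.1, 0.5]
grip_width: 0.0
finger_force: 0.0
{'clock': 1.65, 'qpos': array([ 0.27474645,  0.62568285, -0.18308927,  1.5576463 ,  0.12766889,
        0.97011319, -1.42801668]), 'qd': array([-0.13546674,  0.71872095,  0.09367348, -0.61811848,  0.10569925,
       -0.09905414, -0.07634273]), 'joint_efforts': array([   0.57361219, -109.2390132 ,   -2.13961668,  -29.53112662,
         -0.23499761,    0.26457782,   -0.74142655]), 'position': array([ 0.63478467, -0.15964042,  0.19704105]), 'tool_rot': array([-3.14001537e+00, -2.89882926e-04,  8.94399523e-02]), 'force': array([-0.34207894,  0.11189454,  0.52405534]), 'moment': array([-0.04052315,  0.00368871,  0.01166258]), 'finger_force': 0.0, 'grip_width': 4.020054192416448e-05}
```

```bash
python3 -m crank '{"linear":[[0,0.04,0],[0,0.04,0]],"delta_rot":[[0,0,0],[0,0,0]],"fingers":[-1,-1]}'
python3 - <<'E'
from h import *
f=grab_frame('wrist');save(f,'w1.png');import pickle;pickle.dump(f,open('w1.pkl','wb'))
print(observe()['position'],observe()['tool_rot'])
h=cv2.cvtColor(f['image'],cv2.COLOR_RGB2HSV);m=cv2.inRange(h,(18,60,90),(35,255,255))
for c in cv2.findContours(m,cv2.RETR_EXTERNAL,cv2.CHAIN_APPROX_NONE)[0]:
    if cv2.contourArea(c)>150:
        r=cv2.minAreaRect(c);print(np.round(r[0]),np.round(r[1]),cv2.contourArea(c),np.round(plane(f,*r[0],.066),4))
E
```

```text
clock: 1.85
position: [0.6327, -0.1517, 0.1972]
tool_rot: [-3.14, 0.002, 0.087]
force: [0.0, 0.4, 0.4]
grip_width: 0.0005
finger_force: 0.0
[ 0.63265936 -0.15296388  0.19834691] [-3.14135771e+00  4.48185773e-04  8.64730091e-02]
[344. 203.] [24. 51.] 1133.0 [ 0.6538 -0.1625  0.066 ]
[269. 203.] [25. 52.] 1237.0 [ 0.6495 -0.1169  0.066 ]
[194. 203.] [25. 53.] 1210.0 [ 0.6456 -0.0709  0.066 ]
[ 38. 184.] [118.  77.] 3236.0 [0.6498 0.0276 0.066 ]
[117. 169.] [101.  50.] 1543.0 [ 0.6627 -0.0232  0.066 ]
[163. 156.] [71.  6.] 367.5 [ 0.673  -0.0515  0.066 ]
[379. 155.] [ 6. 70.] 361.0 [ 0.6847 -0.1805  0.066 ]
[306. 155.] [70.  6.] 376.0 [ 0.6808 -0.1373  0.066 ]
[234. 156.] [71.  6.] 374.0 [ 0.6769 -0.0945  0.066 ]
[190. 111.] [ 18. 381.] 5827.5 [ 0.7006 -0.0682  0.066 ]
```

View pics/w1.png

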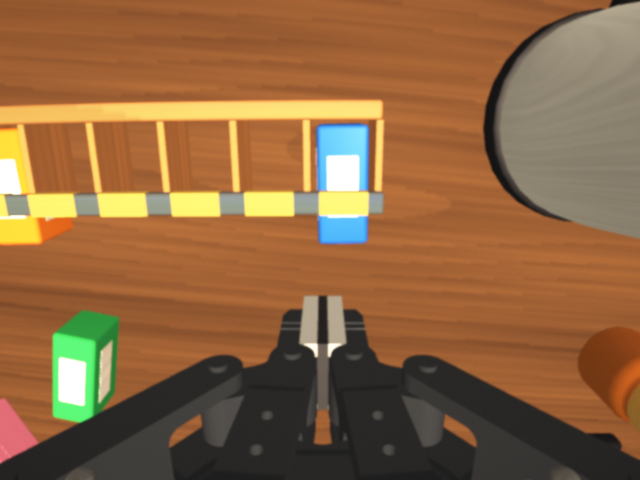

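The wrist view agrees: inlays 1, 2 and 3 are at pixels (344,203), (269,203) and (194,203), the blue carton fills gap 1, and the rail is parallel to the tool. Next I'll lower over gap 1.

```bash
python3 -m crank '{"linear":[[0.078,-0.038,-0.1],[0.078,-0.038,-0.2],[0.078,-0.038,-0.3],[0.078,-0.038,-0.38],[0.078,-0.038,-0.41]],"delta_rot":[[0,0,0],[0,0,0],[0,0,0],[0,0,0],[0,0,0]],"fingers":[-1,-1,-1,-1,-1]}'
python3 -m crank '{"linear":[[0,0,0],[0,0,0],[0,0,-0.012],[0,0,-0.024],[0,0,-0.032]],"delta_rot":[[0,0,0],[0,0,0],[0,0,0],[0,0,0],[0,0,0]],"fingers":[-1,-1,-1,-1,-1]}'
```

```text
clock: 2.4
position: [0.6514, -0.1638, 0.0953]
tool_rot: [3.141, 0.001, 0.085]
force: [0.3, 0.0, 0.7]
grip_width: -0.0002
finger_force: 0.0
clock: 2.9
position: [0.6525, -0.1629, 0.0879]
tool_rot: [3.142, -0.0, 0.086]
force: [0.1, 0.1, 0.1]
grip_width: 0.0002
finger_force: 0.0
```

```bash
python3 -m crank '{"linear":[[0,0,-0.006],[0,0,-0.012],[0,0,-0.012]],"delta_rot":[[0,0,0],[0,0,0],[0,0,0]],"fingers":[-1,-1,-1]}'
python3 -m crank '{"linear":[[0,0,-0.004],[0,0,-0.004]],"delta_rot":[[0,0,0],[0,0,0]],"fingers":[-1,-1]}'
```

```text
clock: 3.2
position: [0.6523, -0.1629, 0.0846]
tool_rot: [-3.141, 0.0, 0.086]
force: [0.3, 0.4, 0.1]
grip_width: -0.0
finger_force: 0.0
clock: 3.4
position: [0.6524, -0.1628, 0.0837]
tool_rot: [-3.142, 0.0, 0.086]
force: [0.5, -0.5, -0.6]
grip_width: 0.0001
finger_force: 0.0
```

```bash
python3 -m crank '{"linear":[[0,0,-0.003],[0,0,-0.003]],"delta_rot":[[0,0,0],[0,0,0]],"fingers":[-1,-1]}'
python3 -m crank '{"linear":[[0,0,-0.003],[0,0,-0.003]],"delta_rot":[[0,0,0],[0,0,0]],"fingers":[-1,-1]}'
```

```text
clock: 3.6
position: [0.6525, -0.1629, 0.0831]
tool_rot: [3.142, -0.0, 0.086]
force: [0.2, -0.5, 0.1]
grip_width: 0.0001
finger_force: 0.7
clock: 3.8
position: [0.6525, -0.1629, 0.0823]
tool_rot: [3.142, -0.0, 0.086]
force: [0.2, -0.1, 1.4]
grip_width: 0.0002
finger_force: 1.0
```

```bash
python3 -m crank '{"linear":[[0,0,-0.003],[0,0,-0.003]],"delta_rot":[[0,0,0],[0,0,0]],"fingers":[-1,-1]}'
python3 -m crank '{"linear":[[0,0,-0.003],[0,0,-0.003]],"delta_rot":[[0,0,0],[0,0,0]],"fingers":[-1,-1]}'
```

```text
clock: 4.0
position: [0.6525, -0.1629, 0.0816]
tool_rot: [-3.142, -0.0, 0.086]
force: [-0.6, 0.5, 3.0]
grip_width: 0.0003
finger_force: 1.3
clock: 4.2
position: [0.6525, -0.1629, 0.0808]
tool_rot: [3.142, -0.0, 0.086]
force: [-0.6, 0.1, 3.4]
grip_width: -0.0002
finger_force: 1.6
```

```bash
python3 -m crank '{"linear":[[-0.001,0.015,0],[-0.003,0.029,0],[-0.004,0.044,0],[-0.005,0.059,0],[-0.006,0.073,0]],"delta_rot":[[0,0,0],[0,0,0],[0,0,0],[0,0,0],[0,0,0]],"fingers":[-1,-1,-1,-1,-1]}'
python3 -m crank '{"linear":[[-0.001,0.015,0],[-0.003,0.029,0],[-0.004,0.044,0],[-0.005,0.059,0],[-0.006,0.073,0]],"delta_rot":[[0,0,0],[0,0,0],[0,0,0],[0,0,0],[0,0,0]],"fingers":[-1,-1,-1,-1,-1]}'
```

```text
clock: 4.7
position: [0.6509, -0.1442, 0.0808]
tool_rot: [-3.142, 0.0, 0.086]
force: [-0.6, -2.0, 3.2]
grip_width: -0.0
finger_force: 1.6
clock: 5.2
position: [0.6494, -0.126, 0.0808]
tool_rot: [-3.142, 0.0, 0.086]
force: [-0.9, -2.0, 3.4]
grip_width: 0.0
finger_force: 1.6
```

```bash
python3 -m crank '{"linear":[[-0.001,0.015,0],[-0.003,0.029,0],[-0.004,0.044,0],[-0.005,0.059,0],[-0.006,0.073,0]],"delta_rot":[[0,0,0],[0,0,0],[0,0,0],[0,0,0],[0,0,0]],"fingers":[-1,-1,-1,-1,-1]}'
python3 -m crank '{"linear":[[-0.001,0.015,0],[-0.003,0.029,0],[-0.004,0.044,0],[-0.005,0.059,0],[-0.006,0.073,0]],"delta_rot":[[0,0,0],[0,0,0],[0,0,0],[0,0,0],[0,0,0]],"fingers":[-1,-1,-1,-1,-1]}'
python3 -m crank '{"linear":[[-0.001,0.015,0],[-0.003,0.029,0],[-0.004,0.044,0],[-0.006,0.059,0],[-0.007,0.075,0]],"delta_rot":[[0,0,0],[0,0,0],[0,0,0],[0,0,0],[0,0,0]],"fingers":[-1,-1,-1,-1,-1]}'
python3 -m crank '{"linear":[[0,0,0],[0,0,0]],"delta_rot":[[0,0,0],[0,0,0]],"fingers":[-1,-1]}'
python3 - <<'E'
from h import *
f=grab_frame('scene');cv2.imwrite('pics/s2.png',cv2.resize(f['image'][180:340,180:400],None,fx=3,fy=3)[:,:,::-1])
E
```

```text
clock: 5.7
position: [0.6479, -0.1078, 0.0808]
tool_rot: [-3.142, -0.0, 0.086]
force: [-0.1, -2.9, 3.5]
grip_width: -0.0
finger_force: 1.6
clock: 6.2
position: [0.6464, -0.0896, 0.0808]
tool_rot: [-3.142, -0.0, 0.086]
force: [-0.1, -3.4, 4.2]
grip_width: -0.0001
finger_force: 1.6
clock: 6.7
position: [0.6446, -0.0708, 0.0808]
tool_rot: [-3.142, 0.0, 0.086]
force: [0.4, -2.4, 3.0]
grip_width: 0.0001
finger_force: 1.7
clock: 6.9
position: [0.6447, -0.0703, 0.0808]
tool_rot: [-3.141, 0.0, 0.086]
force: [-0.6, 2.8, 3.2]
grip_width: -0.0001
finger_force: 1.7
```

View pics/s2.png

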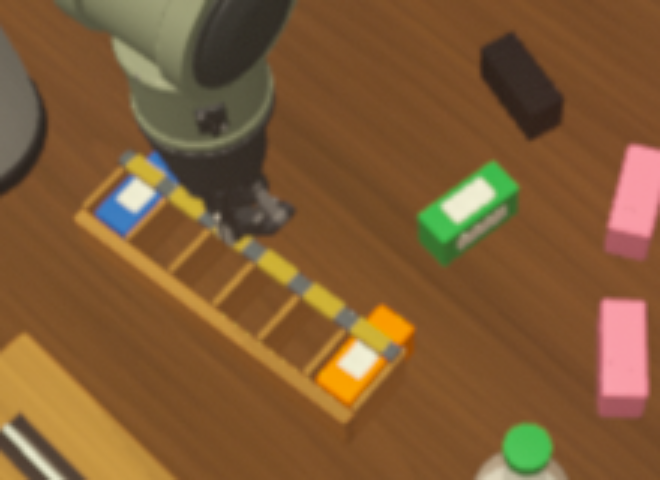

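The fingertip is over inlay 3, with inlays 1 and 2 on the kettle side and 4 to 6 beyond. I'll lift off and go look at the carton.

```bash
python3 -m crank '{"linear":[[0,0,0.04],[0,0,0.16],[0,0,0.32],[0,0,0.48],[0,0,0.48]],"delta_rot":[[0,0,0],[0,0,0],[0,0,0],[0,0,0],[0,0,0]],"fingers":[-1,-1,-1,-1,-1]}'
python3 -m crank '{"linear":[[-0.16,0.08,0],[-0.32,0.16,0],[-0.48,0.24,0],[-0.64,0.34,0],[-0.8,0.43,0]],"delta_rot":[[0,0,-0.1],[0,0,-0.2],[0,0,-0.3],[0,0,-0.384],[0,0,-0.384]],"fingers":[-1,-1,-1,-1,-1]}'
python3 -m crank '{"linear":[[0,0,0],[0,0,0],[0,0,0]],"delta_rot":[[0,0,0],[0,0,0],[0,0,0]],"fingers":[1,1,1]}'
cat > gc.py <<'E'
from h import *
import sys
f=grab_frame('wrist');save(f,sys.argv[1]+'.png')
o=observe();print(o['position'],o['tool_rot'],o['clock'])
h=cv2.cvtColor(f['image'],cv2.COLOR_RGB2HSV);m=cv2.inRange(h,(45,100,40),(80,255,255))
c=max(cv2.findContours(m,cv2.RETR_EXTERNAL,cv2.CHAIN_APPROX_NONE)[0],key=cv2.contourArea)
q=cv2.approxPolyDP(cv2.convexHull(c),4,True)[:,0]
for p in q:print(p,np.round(plane(f,*p,.044)[:2],4),np.round(plane(f,*p,0)[:2],4))
E
python3 gc.py w2
```

```text
clock: 7.45
position: [0.6468, -0.0716, 0.2068]
tool_rot: [3.14, -0.008, 0.085]
force: [1.5, -0.5, 0.2]
grip_width: 0.0002
finger_force: 0.0
clock: 7.95
position: [0.4429, 0.0369, 0.201]
tool_rot: [3.142, -0.0, -0.117]
force: [0.9, 1.5, 0.8]
grip_width: -0.0001
finger_force: 0.0
clock: 8.25
position: [0.4455, 0.0359, 0.201]
tool_rot: [-3.142, -0.001, -0.116]
force: [0.4, -0.2, 0.2]
grip_width: 0.0433
finger_force: 0.0
[0.44542698 0.03585563 0.20082136] [-3.14155534e+00 -3.34455860e-04 -1.16321742e-01] 8.3
[342  97] [0.527  0.0141] [0.5287 0.012 ]
[342 214] [0.4514 0.0219] [0.4412 0.0211]
[298 217] [0.4528 0.052 ] [0.4428 0.0558]
[292 100] [0.5289 0.0458] [0.5308 0.0486]
```

View pics/w2.png

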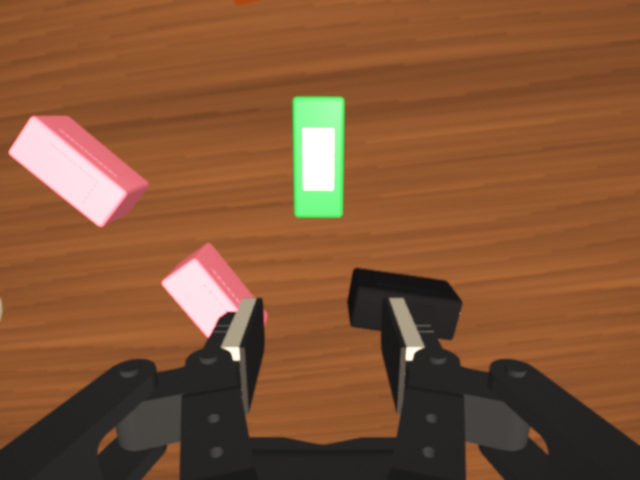

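The wrist view shows the green carton alone at (293–344, 97–217), aligned with the tool. The pink boxes (200,300 and 75,170) and the black box (405,300) are clear of it. I'll straddle it with a loose cage, slide it sideways on the table onto the axis of gap 3, then push from behind.

```bash
python3 -m crank '{"linear":[[0.08,-0.004,0],[0.176,-0.008,0],[0.176,-0.008,-0.1],[0.176,-0.008,-0.2],[0.176,-0.008,-0.3]],"delta_rot":[[0,0,0],[0,0,0],[0,0,0],[0,0,0],[0,0,0]],"fingers":[1,1,1,1,1]}'
python3 -m crank '{"linear":[[0,0,-0.1],[0,0,-0.2],[0,0,-0.3],[0,0,-0.376],[0,0,-0.376]],"delta_rot":[[0,0,0],[0,0,0],[0,0,0],[0,0,0],[0,0,0]],"fingers":[1,1,1,1,1]}' 20
python3 -m crank '{"linear":[[0,0,0],[0,0,0],[0,0,0]],"delta_rot":[[0,0,0],[0,0,0],[0,0,0]],"fingers":[0.2,0,-0.1]}'
python3 -m crank '{"linear":[[0,0,0],[0,0,0],[0,0,0],[0,0,0]],"delta_rot":[[0,0,0],[0,0,0],[0,0,0],[0,0,0]],"fingers":[-0.12,-0.14,-0.15,-0.15]}'
```

```text
clock: 8.8
position: [0.4893, 0.0337, 0.1246]
tool_rot: [3.142, 0.0, -0.117]
force: [0.8, -0.4, -1.0]
grip_width: 0.0856
finger_force: 0.0
clock: 9.3
position: [0.4879, 0.0337, 0.0295]
tool_rot: [3.14, 0.004, -0.116]
force: [-0.1, -0.2, 0.4]
grip_width: 0.0856
finger_force: 0.0
clock: 9.6
position: [0.4894, 0.0343, 0.0327]
tool_rot: [-3.141, -0.001, -0.116]
force: [-0.1, -0.1, 0.2]
grip_width: 0.0438
finger_force: 0.0
clock: 10.0
position: [0.4887, 0.0344, 0.0319]
tool_rot: [-3.142, -0.0, -0.115]
force: [0.1, -0.1, -0.2]
grip_width: 0.0361
finger_force: 0.0
```

```bash
python3 -m crank '{"linear":[[0,-0.03,0],[0,-0.06,0],[0,-0.09,0],[0,-0.12,0],[0,-0.15,0]],"delta_rot":[[0,0,0.025],[0,0,0.05],[0,0,0.075],[0,0,0.1],[0,0,0.125]],"fingers":[-0.15,-0.15,-0.15,-0.15,-0.15]}'
python3 -m crank '{"linear":[[0,-0.03,0],[0,-0.06,0],[0,-0.09,0],[0,-0.12,0],[0,-0.15,0]],"delta_rot":[[0,0,0.025],[0,0,0.05],[0,0,0.075],[0,0,0.1],[0,0,0.125]],"fingers":[-0.15,-0.15,-0.15,-0.15,-0.15]}'
python3 -m crank '{"linear":[[0,-0.03,0],[0,-0.06,0],[0,-0.09,0],[0,-0.13,0],[0,-0.17,0]],"delta_rot":[[0,0,0.03],[0,0,0.06],[0,0,0.09],[0,0,0.12],[0,0,0.139]],"fingers":[-0.15,-0.15,-0.15,-0.15,-0.15]}'
python3 -m crank '{"linear":[[0,0,0],[0,0,0],[0,0,0]],"delta_rot":[[0,0,0],[0,0,0],[0,0,0]],"fingers":[-0.15,-0.17,-0.17]}'
```

```text
clock: 10.5
position: [0.4887, -0.004, 0.0318]
tool_rot: [-3.142, -0.0, -0.049]
force: [-0.4, 1.8, 2.0]
grip_width: 0.0362
finger_force: 0.7
clock: 11.0
position: [0.4887, -0.0413, 0.0318]
tool_rot: [3.142, 0.0, 0.017]
force: [0.5, 2.0, 1.3]
grip_width: 0.0365
finger_force: 0.7
clock: 11.5
position: [0.4886, -0.084, 0.0318]
tool_rot: [3.142, 0.0, 0.09]
force: [0.6, 1.2, 1.3]
grip_width: 0.0362
finger_force: 0.6
clock: 11.8
position: [0.4886, -0.0829, 0.0318]
tool_rot: [-3.142, 0.0, 0.088]
force: [0.7, -0.8, -1.5]
grip_width: 0.0352
finger_force: 0.3
```

```bash
python3 -m crank '{"linear":[[0,-0.004,0],[0,-0.004,0],[0,-0.004,0],[0,-0.004,0],[0,-0.004,0]],"delta_rot":[[0,0,0],[0,0,0],[0,0,0],[0,0,0],[0,0,0]],"fingers":[-0.17,-0.1,0.05,0.2,0.3]}'
python3 -m crank '{"linear":[[0,0,0.1],[0,0,0.2],[0,0,0.3],[-0.14,-0.012,0.4],[-0.28,-0.024,0.5]],"delta_rot":[[0,0,0],[0,0,0],[0,0,0],[0,0,0],[0,0,0]],"fingers":[0.3,0.3,0.3,0.3,-1]}'
python3 -m crank '{"linear":[[0,0,0],[0,0,0],[0,0,0]],"delta_rot":[[0,0,0],[0,0,0],[0,0,0]],"fingers":[-1,-1,-1]}'
python3 gc.py w3
```

```text
clock: 12.3
position: [0.4887, -0.084, 0.0318]
tool_rot: [-3.142, 0.0, 0.088]
force: [0.1, -0.7, 0.3]
grip_width: 0.0555
finger_force: 0.0
clock: 12.8
position: [0.4178, -0.09, 0.1574]
tool_rot: [-3.142, 0.0, 0.089]
force: [-0.1, -0.3, 2.0]
grip_width: 0.0427
finger_force: 0.0
clock: 13.1
position: [0.4193, -0.09, 0.1565]
tool_rot: [-3.141, -0.0, 0.089]
force: [0.5, 0.4, 0.7]
grip_width: 0.0001
finger_force: 0.0
[ 0.4191563  -0.08990752  0.15628583] [-3.14116341e+00  4.05707683e-04  8.87170435e-02] 13.15
[349  40] [ 0.5301 -0.0938] [ 0.5375 -0.0956]
[354  47] [ 0.527  -0.0967] [ 0.5337 -0.0991]
[351 186] [ 0.4544 -0.1028] [ 0.4476 -0.1064]
[296 189] [ 0.4499 -0.0721] [ 0.4424 -0.07  ]
[291  43] [ 0.526 -0.064] [ 0.5326 -0.0603]
```

View pics/w3.png

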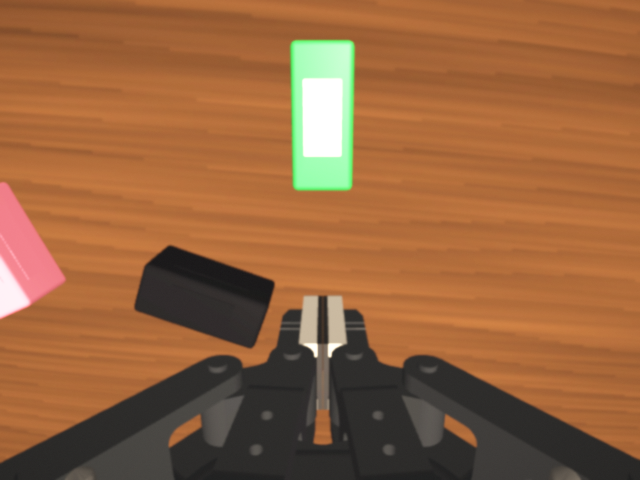

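The carton is aligned with the tool: centre column 323, edges 291–354, rear edge at row 188. I'll lower the closed fingers behind it and push.

```bash
python3 -m crank '{"linear":[[0,0,-0.1],[0,0,-0.2],[0,0,-0.3],[0,0,-0.4],[0,0,-0.49]],"delta_rot":[[0,0,0],[0,0,0],[0,0,0],[0,0,0],[0,0,0]],"fingers":[-1,-1,-1,-1,-1]}'
python3 -m crank '{"linear":[[0.02,0.002,0],[0.04,0.004,0],[0.055,0.005,0],[0.07,0.006,0],[0.085,0.007,0]],"delta_rot":[[0,0,0],[0,0,0],[0,0,0],[0,0,0],[0,0,0]],"fingers":[-1,-1,-1,-1,-1]}'
python3 -m crank '{"linear":[[0.02,0.002,0],[0.04,0.004,0],[0.06,0.005,0],[0.08,0.007,0],[0.1,0.009,0]],"delta_rot":[[0,0,0],[0,0,0],[0,0,0],[0,0,0],[0,0,0]],"fingers":[-1,-1,-1,-1,-1]}'
python3 -m crank '{"linear":[[0.025,0.002,0],[0.05,0.004,0],[0.075,0.006,0],[0.1,0.009,0],[0.125,0.011,0]],"delta_rot":[[0,0,0],[0,0,0],[0,0,0],[0,0,0],[0,0,0]],"fingers":[-1,-1,-1,-1,-1]}'
python3 -m crank '{"linear":[[0.025,0.002,0],[0.05,0.004,0],[0.075,0.006,0],[0.1,0.009,0],[0.12,0.01,0]],"delta_rot":[[0,0,0],[0,0,0],[0,0,0],[0,0,0],[0,0,0]],"fingers":[-1,-1,-1,-1,-1]}'
python3 gc.py w4
```

```text
clock: 13.65
position: [0.4187, -0.0898, 0.0323]
tool_rot: [-3.141, 0.001, 0.089]
force: [0.2, -0.1, 0.1]
grip_width: 0.0001
finger_force: 0.0
clock: 14.15
position: [0.4407, -0.0885, 0.035]
tool_rot: [3.141, -0.001, 0.088]
force: [-1.4, 0.1, 1.2]
grip_width: -0.0002
finger_force: 0.7
clock: 14.65
position: [0.4653, -0.0861, 0.0343]
tool_rot: [-3.142, 0.0, 0.088]
force: [-0.8, 0.5, 1.1]
grip_width: 0.0001
finger_force: 0.7
clock: 15.15
position: [0.4967, -0.0833, 0.0343]
tool_rot: [-3.142, 0.0, 0.088]
force: [-0.9, 0.1, -0.3]
grip_width: -0.0002
finger_force: 0.3
clock: 15.65
position: [0.5267, -0.0808, 0.0343]
tool_rot: [-3.142, -0.0, 0.088]
force: [-0.9, -0.8, 0.6]
grip_width: 0.0
finger_force: 0.7
[ 0.52741224 -0.08070286  0.03434186] [-3.14150226e+00 -7.17218110e-04  8.85187883e-02] 15.7
[376  43] [ 0.6172 -0.0862] [ 0.6245 -0.0907]
[384  53] [ 0.615  -0.0885] [ 0.6215 -0.0938]
[374 316] [ 0.5423 -0.0948] [ 0.5209 -0.1026]
[364 322] [ 0.5401 -0.092 ] [ 0.5178 -0.0988]
[270 320] [ 0.5382 -0.0638] [ 0.5153 -0.0598]
[257  49] [ 0.6131 -0.0564] [ 0.6189 -0.0495]
[272  42] [ 0.6151 -0.0601] [ 0.6216 -0.0546]
```

View pics/w4.png

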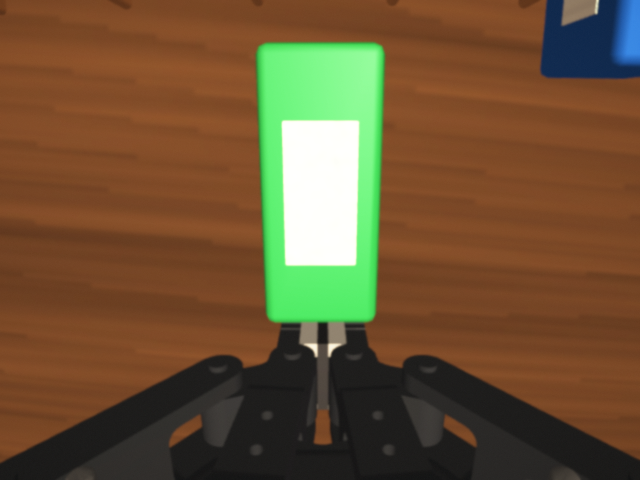

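The carton is straight (centre column 320), between the divider feet at (257,0) and (390,0). I'll continue into the gap.

```bash
python3 -m crank '{"linear":[[0.025,0.002,0],[0.05,0.004,0],[0.075,0.006,0],[0.1,0.009,0],[0.12,0.01,0]],"delta_rot":[[0,0,0],[0,0,0],[0,0,0],[0,0,0],[0,0,0]],"fingers":[-1,-1,-1,-1,-1]}'
python3 -m crank '{"linear":[[0.025,0.002,0],[0.05,0.004,0],[0.075,0.006,0],[0.1,0.009,0],[0.12,0.01,0]],"delta_rot":[[0,0,0],[0,0,0],[0,0,0],[0,0,0],[0,0,0]],"fingers":[-1,-1,-1,-1,-1]}'
python3 -m crank '{"linear":[[0.012,0.001,0],[0.024,0.002,0],[0.032,0.003,0],[0.04,0.004,0],[0.04,0.004,0]],"delta_rot":[[0,0,0],[0,0,0],[0,0,0],[0,0,0],[0,0,0]],"fingers":[-1,-1,-1,-1,-1]}'
```

```text
clock: 16.2
position: [0.5568, -0.0782, 0.0343]
tool_rot: [-3.142, -0.0, 0.088]
force: [-2.5, 0.4, 1.6]
grip_width: -0.0002
finger_force: 0.7
clock: 16.7
position: [0.5868, -0.0758, 0.0343]
tool_rot: [-3.142, -0.0, 0.088]
force: [-1.6, -0.0, 1.2]
grip_width: 0.0004
finger_force: 0.7
clock: 17.2
position: [0.5965, -0.0748, 0.0343]
tool_rot: [-3.142, -0.0, 0.088]
force: [0.9, 0.3, -0.3]
grip_width: 0.0
finger_force: 0.0
```

```bash
python3 -m crank '{"linear":[[0.006,0.001,0],[0.012,0.001,0],[0.012,0.001,0]],"delta_rot":[[0,0,0],[0,0,0],[0,0,0]],"fingers":[-1,-1,-1]}'
python3 -m crank '{"linear":[[0.004,0,0],[0.008,0.001,0],[0.008,0.001,0]],"delta_rot":[[0,0,0],[0,0,0],[0,0,0]],"fingers":[-1,-1,-1]}'
python3 -m crank '{"linear":[[0.004,0,0],[0.008,0.001,0]],"delta_rot":[[0,0,0],[0,0,0]],"fingers":[-1,-1]}'
```

```text
clock: 17.5
position: [0.5994, -0.0746, 0.0343]
tool_rot: [-3.142, -0.0, 0.088]
force: [-0.0, 0.3, 0.5]
grip_width: 0.0
finger_force: 0.0
clock: 17.8
position: [0.6013, -0.0743, 0.0343]
tool_rot: [-3.142, -0.0, 0.088]
force: [-0.5, -1.3, 0.4]
grip_width: -0.0001
finger_force: 0.0
clock: 18.0
position: [0.6033, -0.0742, 0.0343]
tool_rot: [3.142, 0.0, 0.088]
force: [-0.4, 0.3, 0.8]
grip_width: -0.0
finger_force: 0.4
```

```bash
python3 -m crank '{"linear":[[0.004,0,0],[0.006,0.001,0]],"delta_rot":[[0,0,0],[0,0,0]],"fingers":[-1,-1]}'
python3 -m crank '{"linear":[[0.004,0,0],[0.006,0.001,0]],"delta_rot":[[0,0,0],[0,0,0]],"fingers":[-1,-1]}'
```

```text
clock: 18.2
position: [0.6047, -0.074, 0.0343]
tool_rot: [3.142, 0.0, 0.088]
force: [-3.2, -1.4, 2.0]
grip_width: -0.0001
finger_force: 1.5
clock: 18.4
position: [0.6047, -0.074, 0.0341]
tool_rot: [3.141, 0.003, 0.088]
force: [-12.8, -1.5, 10.1]
grip_width: -0.0003
finger_force: 6.6
```

It stalls against the back stop at 13 N, where I predicted home. I'll back off, raise, and check from above.

```bash
python3 -m crank '{"linear":[[-0.02,-0.002,0],[-0.1,-0.009,0],[-0.2,-0.018,0],[-0.25,-0.022,0.1],[-0.25,-0.022,0.3]],"delta_rot":[[0,0,0],[0,0,0],[0,0,0],[0,0,0],[0,0,0]],"fingers":[-1,-1,-1,-1,-1]}'
python3 -m crank '{"linear":[[0,0,0.2],[0,0,0.4],[0,0,0.4],[0,0,0.4]],"delta_rot":[[0,0,0],[0,0,0],[0,0,0],[0,0,0]],"fingers":[-1,-1,-1,-1]}'
python3 gc.py w5
```

```text
clock: 18.9
position: [0.5404, -0.0791, 0.1076]
tool_rot: [-3.141, 0.006, 0.089]
force: [1.9, -0.4, 0.5]
grip_width: 0.0001
finger_force: 0.0
clock: 19.3
position: [0.5442, -0.0793, 0.2105]
tool_rot: [3.141, -0.003, 0.088]
force: [-1.5, -0.6, -0.5]
grip_width: -0.0
finger_force: 0.0
[ 0.54355545 -0.07921013  0.20924805] [ 3.14140987e+00 -4.79171437e-04  8.82012186e-02] 19.35
[347  82] [ 0.639  -0.0868] [ 0.6426 -0.0889]
[345 116] [ 0.6175 -0.0877] [ 0.6179 -0.0899]
[297 115] [ 0.6154 -0.056 ] [ 0.6154 -0.0534]
[297  79] [ 0.638  -0.0543] [ 0.6414 -0.0515]
```

View pics/w5.png

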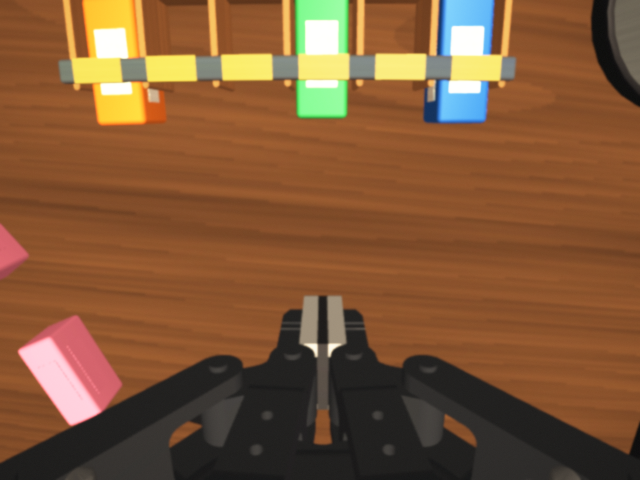

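The green carton sits under inlay 3 from the kettle side, at (322,67), with its rear edge at row 117. Blue and orange stand where they were and nothing touches the robot, so I'll hand it in.

```bash
python3 -c "
from workcell import bot;print(bot.job_done())"
```

```text
the job is handed in; nothing more can be done
None
```

The job is handed in: I counted along the rail to the third gap in one unbroken pass from the kettle end, then pushed the green carton into that gap, where it stopped firmly at the expected back-stop position. I straddled it loosely to slide it sideways into line first, without lifting it. The last camera view showed the orange and blue cartons undisturbed. The judge's verdict was not reported back.

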